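# Unlock a sprung measuring nest and press a specimen cup home in it

## Task

Free the measuring nest's sprung plunger: draw its red-handled locking pin straight up out of the housing, hang it by its collar in the open notch of the blue bracket at the nest's side, and let go of it. Then take the yellow-lidded specimen cup, stand it on the nest's plate in front of the plunger and press it back against the plunger until it is fully home, upright and firmly against the white V-shaped stop. Finish while still holding it pressed there (the plunger would push it out again), without ramming it, and leave the red-lidded cup alone.

Things in the scene. Friction and masses are not known exactly. Their poses are not given: they have to be found in the camera images.
- nest: Fixed measuring nest. Origin on the worktop straight below the centre of a fully pressed cup; x is the pressing direction (towards the plunger), y left of it, z up. Grey base plate 8 mm thick, x -75 to +103, y -50 to +50 mm, with a flat yellow loading mark at x -65 to -35. Aluminium plunger housing x +45 to +95, y -18 to +18, top at z 50 mm; vertical through bore, 10 mm, at x +70, y 0.
- notch (a point): Middle of the pin's parking notch, level with the prongs' tops; in the nest's frame (+70, +60, +54) mm, same axes. Blue bracket: post y +33 to +47; two prongs x +52 to +64 and x +76 to +88, reaching to y +82, 8 mm thick, tops at z 54 mm. The notch between them is 12 mm wide, closed at y +47, open at its outer (+y) end, above and below.
- seat (a point): Where the centre of the cup's underside is when the cup meets both stop blocks; in the nest's frame (0, 0, +8) mm, on top of the base plate. Axes as the nest's.
- stop: Hard stop: two fixed white blocks, a 120 degree V that opens to -x of the nest; each touches the fully pressed cup's 45 mm body at 30 degrees either side of +x. They lie within x +15 to +32, y 6 to 24 mm left and right, z 8 to 46 mm, so fingers on the cup's left and right sides pass them. Origin and axes as the nest's.
- plunger (a joint): Inward travel (m) of the sprung 8 mm steel plunger, which lies on the nest's x axis 34 mm above the worktop, between the stop blocks. 0: fully out, nose at x +8.5 mm; 0.014: cup on both stops. Spring: about 2 N at 0, 7 N at 0.014; it pushes the cup back out when let go. With the pin in its bore it moves only 1 mm. A red tail emerges behind the housing as it goes in.
- pin: Loose locking pin, about 50 g, upright in the housing's bore. Origin: centre of the underside of its steel collar (20 mm diameter, 4 mm thick), z up. Shank below: 8 mm diameter, 30 mm long. Round red handle above: 14 mm diameter, z +4 to +40 mm. Origin is 50 mm above the worktop in the bore, 54 mm when hung in the notch. It draws straight up freely.
- yellow_cup: Loose specimen cup with a yellow screw lid, about 60 g, 60 mm high: white body 45 mm diameter up to 48 mm, lid 49 mm diameter from 48 to 60 mm (fixed on). Held by its body at about 30 mm, near the level of the plunger (26 mm up the cup), it stays upright when pressed; held by the lid it tends to pivot. Origin at the centre of its underside, z up.
- red_cup: Loose specimen cup of the same size with a red lid; not to be moved. Origin at the centre of its underside.
There are look-alikes about, which are no part of the job. There is more than one size of the yellow_cup; the one meant has the size given above.

How it is judged:
By the outcome, as a careful person would: the job done as asked, in the order asked, and still so for the second after the job is handed in, while the arm keeps its last pose, push and grip.
It also fails if it takes over 64 s, if anything falls off the work surface, if the arm or the gripper's body presses on something with over 40 N, if the wrist force passes 120 N, or if a joint passes its speed limit or range.

## Robot

A 6-joint arm with a two-finger parallel gripper is mounted at the origin on a cart in front of the work surface, level with it; the furniture and walls round the work are solid. World frame = base frame: x ahead of the robot, y to its left, z up, the work surface at z = 0. Lengths are in mm, angles in rad, forces in N, time in s.
With the tool pointing down it reaches from about 350 to 775 mm from the base axis. Payload 7.3 kg.
Tool frame: the origin (TCP) lies midway between the tips of the shut fingers; the grasp point (between the pads) lies 19 mm behind it (bot.grip_depth is the distance from the TCP to the grasp point, in mm); z points along the fingers, x is the direction in which the jaws open and shut, and the axes are right-handed (so a half turn about z gives the same grasp; the last joint's range is limited). The gripper opens to 92 mm and grips with 3 to 60 N. Pads are 19 mm wide; open, the fingers measure 130 mm over their backs; the gripper's body (75 mm by 190 mm) begins 47 mm behind the grasp point.
Start: joints at [1.05, 0.342, 1.524, -0, 1.275, -0.146], TCP at [192.182, 488.58, 226.741] pointing down, gripper open.
Joint ranges: [-2.53, 2.53], [-0.77, 2.02], [0.04, 2.7], [-1, 4.14], [0.28, 2.66], [-3.11, 3.11]. Speed limits (rad/s): [2.57, 2.57, 3.14, 3.14, 3.14, 3.14].

## Interface

Orientations are given as [roll, pitch, yaw] about the fixed x, y, z axes, in that order (R = Rz(yaw) Ry(pitch) Rx(roll)).
In Python, from plant import bot gives the robot as it stands. The module is installed in compiled form; this text tells all that it offers.
- The arm moves only by the shell command python3 -m inch 'ROWS'. ROWS is JSON, a list that holds one entry, the list of rows, each a list of 7 numbers: the shift along the tool's x, y, z each as a share of 0.2 m, from -1 to 1, then the turn, a rotation vector about the tool's x, y, z each as a share of 45 degrees, from -1 to 1, then the closure, from -1 (fully open) to 1 (shut), so that 0 is half open. A call has exactly 10 rows; each row is the pose to reach, as a shift and turn from the pose commanded when the call began, along the tool's axes at that moment; what a row does not reach only later rows make up. A row lasts 1/8 s, in which the tool goes at most 62.5 mm and 10.7 degrees, less where a joint would pass 70% of its speed; a pose out of reach is approached as far as the arm can. A call with a number of a shift or a turn outside -1 to 1 is refused whole. A call with a gripper value outside its range is refused whole. The fingers move at their own pace and stop on an object; the grip force is fixed at half the most. Time passes only in rows, so rows that repeat a pose let the fingers close, or fill a call up. It gives the time, the measured TCP pose, the force and the opening at its end, in the units of the state.
- bot.get_obs(): the state, without advancing time (a new reading comes with each control period).
- bot.capture(name): name is "scene" or "top"; returns the picture (480x640x3 uint8, red, green, blue); there is no depth.
- bot.camera_params(name): a dict with "fx", "fy", "cx", "cy" (pixels), "R" (3x3) and "t" (3): a world point X has camera coordinates R X + t. Camera axes: x right, y down, z forward; pixel columns grow to the right and rows downward; lengths in mm; the calibration is good to about 2 mm. A picture is of the moment at which its call begins. camera_params takes no time and is no camera call.
- bot.close_job(): hands the job in, once; it reports no verdict.
The state is a dict: "time": time; "joint_positions": joint angles; "dq": joint speeds; "tau": joint torques, N m; "tool_pos": TCP position; "tcp_rot": TCP orientation; "contact_force": force on the tool from outside, world axes, zero at the start; "moment": the same for the moment, N m; "grip_width": finger opening in mm.
Only numpy, scipy, OpenCV 4.12 (cv2) and the standard library are available. Lean on these libraries where they do the work, as an engineer would, in place of code of your own. Each camera call takes 0.05 s, during which the arm holds its last target.

## Working session

There is one attempt and no reset: what is moved stays moved. The work goes in short steps, Python scripts to look and compute and a shell command to move; the robot and the scene stay as the last step left them, time stands still between calls to the robot, and variables do not carry over. Pictures are saved under pics/ and viewed, and the job is handed in when it is done.

```bash
mkdir -p pics
python3 - <<'E'
from plant import bot
import cv2
for n in("scene","top"):
    im=bot.capture(n); cv2.imwrite(f"pics/{n}0.png",im[:,:,::-1])
    p=bot.camera_params(n); print(n,p)
print(bot.get_obs())
E
```

```text
scene {'fx': 452.64781218646027, 'fy': 452.64781218646027, 'cx': 311.23296280460556, 'cy': 239.61832141618436, 'R': array([[-0.89476872, -0.44623183,  0.01631254],
       [-0.35958171,  0.69839912, -0.61882119],
       [ 0.26474505, -0.55956754, -0.78536248]]), 't': array([471.61697172, 224.41238305, 798.73661398])}
top {'fx': 525.4451613972003, 'fy': 525.4451613972003, 'cx': 322.7491155848398, 'cy': 232.89420552000166, 'R': array([[-0.0673548 , -0.99771094, -0.00601708],
       [-0.97540252,  0.06711505, -0.20996545],
       [ 0.20988867, -0.00827311, -0.97769029]]), 't': array([  12.91675015,  524.78140905, 1163.04683035])}
{'time': 0.1, 'joint_positions': array([ 1.04999166e+00,  3.42650983e-01,  1.52491790e+00, -4.07528647e-05,
        1.27541702e+00, -1.45989562e-01]), 'dq': array([ 1.74781314e-03, -2.18392576e-03, -4.60248511e-03, -5.81704638e-04,
       -1.87344791e-04, -1.20960977e-05]), 'tau': array([ 5.18627203e-04, -4.32007778e+01, -2.44691348e+01,  7.18602701e-02,
        5.26497304e-02, -3.89400998e-05]), 'tool_pos': array([192.0030543 , 488.23414896, 226.11679316]), 'tcp_rot': array([-3.14142853e+00,  1.38409667e-03,  1.19599322e+00]), 'contact_force': array([-0.29466637,  0.07850495,  0.26089658]), 'moment': array([-0.00934043, -0.01027458,  0.00390408]), 'grip_width': 91.79808887489156}
```

View pics/scene0.png

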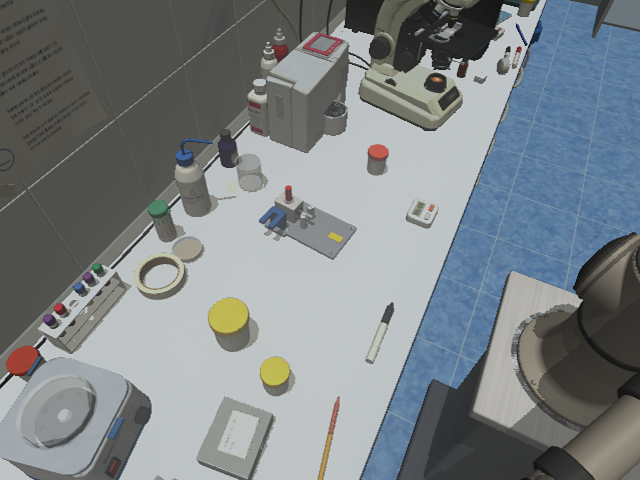

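View pics/top0.png

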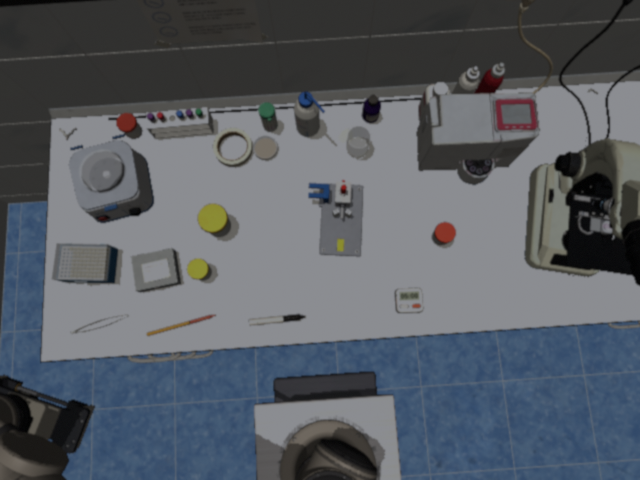

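Candidates. Yellow lids: top (213,219), large, and top (199,269), small. Red items: the pin handle at top (344,186), the red cup at (445,233), and a red-lidded jar at (127,123). I'll measure sizes and nest features next.

```bash
cat > h.py <<'E'
import numpy as np,cv2
from plant import bot
def ray(n,u,v,z):
    p=bot.camera_params(n);R,t=p["R"],p["t"]
    d=R.T@np.array([(u-p["cx"])/p["fx"],(v-p["cy"])/p["fy"],1]);c=-R.T@t
    return c+d*(z-c[2])/d[2]
def proj(n,X):
    p=bot.camera_params(n);q=p["R"]@np.array(X,float)+p["t"]
    return np.array([p["fx"]*q[0]/q[2]+p["cx"],p["fy"]*q[1]/q[2]+p["cy"]])
def tri(obs):
    A=np.zeros((3,3));b=np.zeros(3)
    for n,u,v in obs:
        p=bot.camera_params(n);R,t=p["R"],p["t"]
        d=R.T@np.array([(u-p["cx"])/p["fx"],(v-p["cy"])/p["fy"],1]);d/=np.linalg.norm(d);c=-R.T@t
        P=np.eye(3)-np.outer(d,d);A+=P;b+=P@c
    return np.linalg.solve(A,b)
def blobs(im,lo,hi,amin=15):
    m=cv2.inRange(cv2.cvtColor(im,cv2.COLOR_RGB2HSV),lo,hi)
    n,l,s,c=cv2.connectedComponentsWithStats(m)
    return [(s[i].tolist(),c[i].round(1).tolist()) for i in range(1,n) if s[i,4]>=amin],m
E
python3 - <<'E'
from h import *
for n in("scene","top"):
    im=cv2.imread(f"pics/{n}0.png")[:,:,::-1].copy()
    for nm,lo,hi in(("yel",(24,130,90),(34,255,255)),("red",(0,140,80),(8,255,255)),("blue",(100,120,60),(118,255,255))):
        print(n,nm)
        for s,c in blobs(im,lo,hi)[0]:
            if n=="scene" and nm=="blue" and c[0]>330: continue
            print("  ",s,c,ray(n,*c,60).round(0)[:2] )
    c={"scene":(195,160,370,300),"top":(295,165,380,270)}[n]
    cr=im[c[1]:c[3],c[0]:c[2]]; k=4 if n=="scene" else 5
    cv2.imwrite(f"pics/{n}_nest.png",cv2.resize(cr,None,fx=k,fy=k,interpolation=cv2.INTER_CUBIC)[:,:,::-1])
E
```

```text
scene yel
   [524, 0, 12, 4, 33] [529.2, 1.1] [  327. -1267.]
   [328, 232, 15, 10, 74] [335.2, 236.9] [488. -25.]
   [208, 298, 40, 35, 1046] [227.7, 314.9] [581. 218.]
   [260, 357, 30, 28, 636] [274.2, 370.8] [460. 269.]
scene red
   [369, 145, 19, 13, 190] [377.9, 150.8] [ 506. -304.]
   [286, 186, 5, 4, 15] [287.9, 187.2] [ 636. -103.]
   [7, 346, 32, 30, 661] [21.5, 360.0] [831. 437.]
scene blue
   [181, 139, 31, 7, 71] [195.5, 140.6] [ 902. -138.]
   [176, 149, 16, 12, 130] [183.3, 154.7] [898. -84.]
   [73, 283, 9, 8, 46] [77.2, 285.9] [854. 291.]
   [27, 362, 9, 13, 18] [30.7, 368.4] [807. 440.]
top yel
   [199, 205, 28, 27, 607] [212.4, 217.9] [577. 231.]
   [338, 239, 6, 12, 62] [340.2, 244.6] [493. -61.]
   [188, 259, 20, 20, 301] [197.6, 268.6] [460. 268.]
top red
   [117, 114, 19, 17, 252] [125.8, 121.8] [832. 436.]
   [341, 186, 5, 4, 16] [343.2, 187.4] [630. -78.]
   [435, 223, 20, 20, 301] [444.7, 232.3] [ 506. -304.]
top blue
   [299, 92, 24, 19, 173] [306.9, 99.2] [860.  -7.]
   [177, 111, 5, 6, 20] [179.0, 113.5] [844. 306.]
   [309, 184, 20, 15, 182] [320.4, 190.
[... 5681 characters left out ...]
459.3] [ 54. 307.]
   [470, 457, 8, 10, 33] [473.2, 462.4] [   8. -306.]
   [533, 456, 10, 8, 41] [536.9, 459.1] [   5. -441.]
   [64, 459, 11, 14, 61] [69.2, 466.2] [ 57. 546.]
   [114, 461, 11, 9, 49] [119.2, 464.9] [ 52. 441.]
   [496, 460, 7, 5, 20] [499.4, 462.0] [   5. -361.]
   [137, 467, 14, 13, 71] [142.2, 472.8] [ 33. 392.]
   [160, 467, 14, 13, 59] [167.6, 471.7] [ 32. 338.]
   [402, 467, 5, 7, 17] [404.1, 470.0] [   2. -159.]
   [178, 471, 7, 5, 21] [181.0, 473.4] [ 27. 310.]
   [209, 473, 6, 4, 18] [211.3, 474.4] [ 21. 246.]
   [561, 474, 6, 6, 21] [563.7, 477.3] [ -34. -491.]
   [207, 477, 9, 3, 19] [210.5, 478.3] [ 13. 248.]
   [520, 476, 6, 4, 18] [522.5, 477.9] [ -29. -405.]
```

View pics/scene_nest.png

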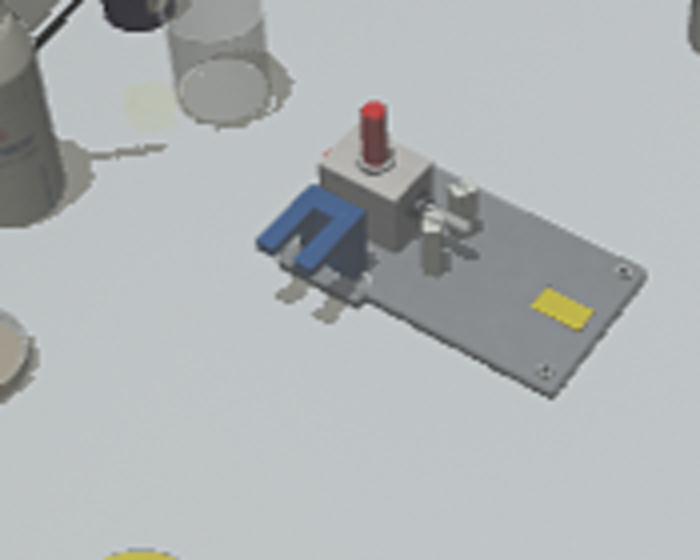

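View pics/top_nest.png

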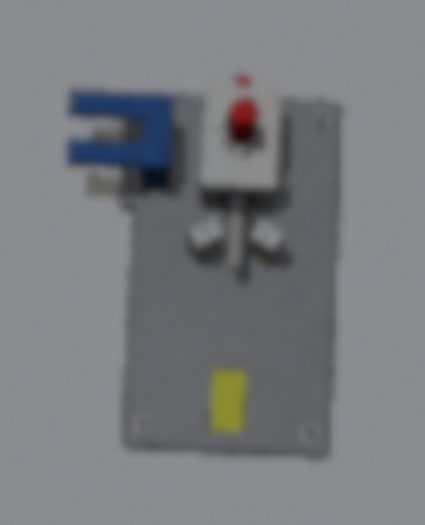

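Run:
```python
from h import *
from scipy.optimize import least_squares
S=lambda u,v:("scene",(u+.5)/4-.5+195,(v+.5)/4-.5+160)
T=lambda u,v:("top",(u+.5)/5-.5+295,(v+.5)/5-.5+165)
F=[(S(646,270),(-75,-50,8)),(S(551,391),(-75,50,8)),(S(373,108),(70,0,90)),(("scene",335.2,236.9),(-50,0,8)),
(S(433,165),(45,-18,50)),(S(320,168),(95,18,50)),(S(395,205),(45,18,50)),(S(297,265),(52,82,54)),(S(262,243),(88,82,54)),
(("top",340.2,244.6),(-50,0,8)),(T(125,446),(-75,50,8)),(T(327,453),(-75,-50,8)),(T(338,104),(103,-50,8)),(T(69,163),(52,82,54)),(T(70,94),(88,82,54)),(T(200,188),(45,18,50)),(T(277,190),(45,-18,50)),(T(243,111),(70,0,90))]
def W(p,q):
    c,s=np.cos(p[2]),np.sin(p[2]);return np.array([p[0]+c*q[0]-s*q[1],p[1]+s*q[0]+c*q[1],q[2]])
def res(p,only=None):
    return np.concatenate([proj(f[0],W(p,q))-f[1:] for f,q in F if only in(None,f[0])])
for o in(None,"scene","top"):
    r=least_squares(res,[550,-70,0],args=(o,),loss="soft_l1",x_scale=[1,1,.01]);print(o,r.x.round(3))
    if o is None: print(res(r.x).reshape(-1,2).round(1).tolist());P=r.x
print("pin",W(P,(70,0,50)),"notch",W(P,(70,60,54)))
print("handle tri",tri([S(373,108),T(243,111)]))
# lids: fit via lid top ellipse extents / close crop
for n,c in(("scene",(274,371)),("top",(198,268))):
    im=cv2.imread(f"pics/{n}0.png")
    cr=im[c[1]-35:c[1]+35,c[0]-35:c[0]+35];cv2.imwrite(f"pics/cup_{n}.png",cv2.resize(cr,None,fx=7,fy=7,interpolation=cv2.INTER_CUBIC))
for z,n,u,v,w in((60,"top",197.6,268.6,20),(60,"top",212.4,217.9,28),(60,"top",444.7,232.3,20)):
    print(np.linalg.norm(ray(n,u-w/2,v,z)-ray(n,u+w/2,v,z)))
a=cv2.imread("pics/cup_scene.png");b=cv2.imread("pics/cup_top.png")
cv2.imwrite("pics/cups.png",cv2.resize(np.hstack([a,b]),(800,400)))
```

```text
None [ 5.51892e+02 -6.89300e+01 -1.14000e-01]
[[0.8, -0.0], [0.5, 0.9], [-0.2, 0.5], [-0.1, 0.2], [-0.3, -0.8], [-0.9, -0.8], [-0.3, -0.3], [3.3, 1.5], [-2.1, -0.5], [0.1, 0.4], [-0.6, 0.5], [0.8, 1.0], [0.9, -0.6], [-0.6, 0.1], [-0.0, -0.7], [0.2, -0.4], [-0.0, -0.1], [0.1, 0.2]]
scene [ 5.51829e+02 -6.91600e+01 -1.18000e-01]
top [ 5.52024e+02 -6.88180e+01 -1.11000e-01]
pin [621.43764129 -76.89289176  50.        ] notch [628.26257519 -17.2823199   54.        ]
handle tri [620.99182929 -76.5535972   92.14910861]
45.69373849138067
65.28618317365024
46.10611668066046
```

View pics/cups.png

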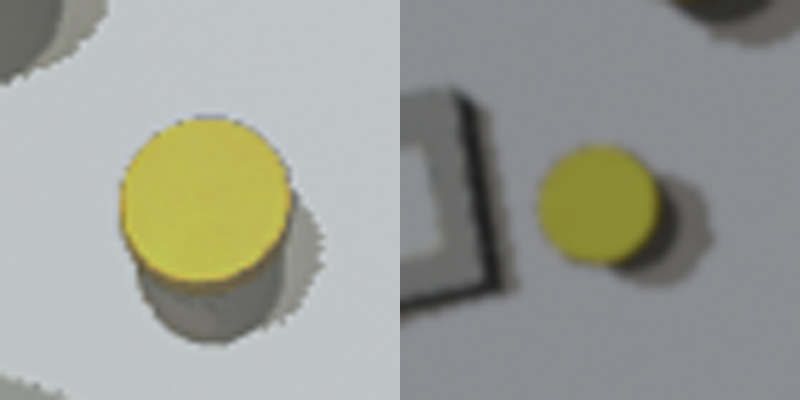

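The two views agree on the nest at about (552,-69) with yaw -0.113. The chosen cup is the small yellow one at top (198,269) and scene (274,371). Its lid measures about the same as the red cup's and both views put it at (460,268). The large one at top (213,219) has a 65 mm lid. I'll move towards the pin now.

```bash
cat >> h.py <<'E'
def to(x,y,z,yaw,frm=None):
    o=bot.get_obs();p=np.array(o["tool_pos"]) if frm is None else np.array(frm[:3],float)
    a=o["tcp_rot"][2] if frm is None else frm[3]
    d=np.array([x,y,z])-p;c,s=np.cos(a),np.sin(a)
    dx=d[0]*c+d[1]*s;dy=d[0]*s-d[1]*c
    print("t",round(o["time"],2),"pos",np.round(o["tool_pos"],1),"rpy",np.round(o["tcp_rot"],4),"F",np.round(o["contact_force"],1),"w",round(o["grip_width"],1))
    print("SHARES",np.round([dx/200,dy/200,-d[2]/200],4),"turnz",round(-(yaw-a)/(np.pi/4),4))
N=(551.95,-68.95,-0.113)
def nest(x,y,z):
    c,s=np.cos(N[2]),np.sin(N[2]);return N[0]+c*x-s*y,N[1]+s*x+c*y,z
E
python3 -m inch '[[[-0.05,0.1,0,0,0,0,-1],[-0.15,0.25,0,0,0,0,-1],[-0.25,0.4,0,0,0,0,-1],[-0.35,0.6,0,0,0,0,-1],[-0.5,0.8,0,0,0,0,-1],[-0.55,0.9,0,0,0,0,-1],[-0.6,1,0,0,0,0,-1],[-0.6,1,0,0,0,0,-1],[-0.6,1,0,0,0,0,-1],[-0.6,1,0,0,0,0,-1]]]'
python3 -m inch '[[[-0.05,0.1,0,0,0,0,-1],[-0.15,0.25,0,0,0,0,-1],[-0.25,0.4,0,0,0,0,-1],[-0.35,0.6,0,0,0,0,-1],[-0.5,0.8,0,0,0,0,-1],[-0.55,0.9,0,0,0,0,-1],[-0.6,1,0,0,0,0,-1],[-0.6,1,0,0,0,0,-1],[-0.6,1,0,0,0,0,-1],[-0.6,1,0,0,0,0,-1]]]'
python3 -c "
from h import *
to(*nest(70,0,140),N[2]+np.pi/2)"
```

```text
time: 1.35
tool_pos: [333.8, 304.2, 226.6]
tcp_rot: [-3.141, 0.0, 1.197]
contact_force: [-0.1, 0.9, -0.6]
grip_width: 91.5
time: 2.6
tool_pos: [476.0, 119.6, 226.8]
tcp_rot: [-3.141, -0.0, 1.197]
contact_force: [-0.0, -0.6, 0.1]
grip_width: 92.1
t 2.6 pos [476.  119.6 226.8] rpy [-3.1414e+00 -2.0000e-04  1.1973e+00] F [-0.  -0.6  0.1] w 92.1
SHARES [-0.6493  1.0359  0.4339] turnz -0.3317
```

```bash
python3 -m inch '[[[-0.05,0.1,0,0,0,0,-1],[-0.15,0.25,0,0,0,-0.05,-1],[-0.25,0.4,0,0,0,-0.1,-1],[-0.35,0.6,0.1,0,0,-0.15,-1],[-0.5,0.8,0.2,0,0,-0.2,-1],[-0.6,0.9,0.3,0,0,-0.3,-1],[-0.649,1,0.4,0,0,-0.332,-1],[-0.649,1,0.434,0,0,-0.332,-1],[-0.649,1,0.434,0,0,-0.332,-1],[-0.649,1,0.434,0,0,-0.332,-1]]]'
python3 - <<'E'
from h import *
to(*nest(70,0,62),N[2]+np.pi/2)
a=bot.capture("scene")[100:320,150:420];b=bot.capture("top")[100:320,250:450]
a=cv2.resize(a,None,fx=1.7,fy=1.7);b=cv2.resize(b,None,fx=1.7,fy=1.7)
cv2.imwrite("pics/p1.png",np.hstack([a,b])[:,:,::-1])
E
```

```text
time: 3.85
tool_pos: [615.3, -74.5, 141.0]
tcp_rot: [3.14, -0.0, 1.457]
contact_force: [-0.3, 0.5, 0.3]
grip_width: 91.6
t 3.85 pos [615.3 -74.5 141. ] rpy [ 3.1402 -0.      1.4575] F [-0.3  0.5  0.3] w 91.6
SHARES [-0.008   0.0321  0.3949] turnz -0.0004
```

View pics/p1.png

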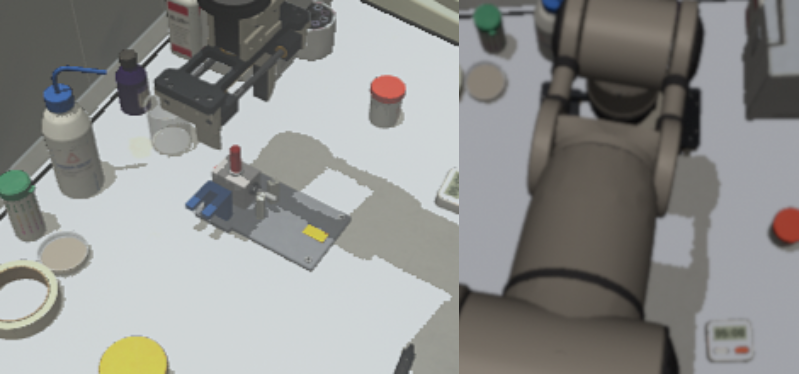

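The pictures show the gripper above the pin, jaws along the nest's y, wide body along the jaws, and the handle at scene crop (235,158). I'll go down next.

```bash
python3 -m inch '[[[-0.008,0.03,0.05,0,0,0,-1],[-0.008,0.032,0.12,0,0,0,-1],[-0.008,0.032,0.2,0,0,0,-1],[-0.008,0.032,0.28,0,0,0,-1],[-0.008,0.032,0.34,0,0,0,-1],[-0.008,0.032,0.38,0,0,0,-1],[-0.008,0.032,0.395,0,0,0,-1],[-0.008,0.032,0.395,0,0,0,-1],[-0.008,0.032,0.395,0,0,0,-1],[-0.008,0.032,0.395,0,0,0,-1]]]'
python3 - <<'E'
from h import *
to(*nest(70,0,62),N[2]+np.pi/2)
a=bot.capture("scene")[140:260,190:350]
cv2.imwrite("pics/p2.png",cv2.resize(a,None,fx=5,fy=5,interpolation=cv2.INTER_CUBIC)[:,:,::-1])
E
```

```text
time: 5.2
tool_pos: [621.6, -77.6, 61.4]
tcp_rot: [3.141, 0.0, 1.457]
contact_force: [-0.6, 1.1, -1.0]
grip_width: 91.8
t 5.2 pos [621.6 -77.6  61.4] rpy [3.1408 0.     1.4568] F [-0.6  1.1 -1. ] w 91.8
SHARES [ 0.0035 -0.0007 -0.0031] turnz -0.0013
```

View pics/p2.png

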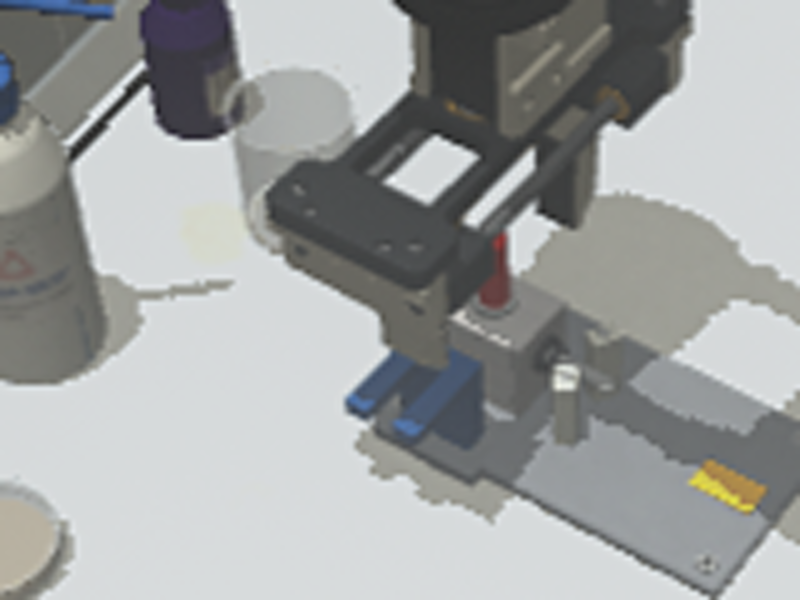

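The fingers straddle the red handle at crop (497,270), clear of the blue prongs. I'll close.

```bash
python3 -m inch '[[[0.003,0,0,0,0,0,1],[0.003,0,0,0,0,0,1],[0.003,0,0,0,0,0,1],[0.003,0,0,0,0,0,1],[0.003,0,0,0,0,0,1],[0.003,0,0,0,0,0,1],[0.003,0,0,0,0,0,1],[0.003,0,0,0,0,0,1],[0.003,0,0,0,0,0,1],[0.003,0,0,0,0,0,1]]]'
python3 -c "
from h import *
to(*nest(70,0,110),N[2]+np.pi/2)"
```

```text
time: 6.5
tool_pos: [621.4, -76.9, 60.9]
tcp_rot: [3.142, -0.0, 1.457]
contact_force: [0.8, -0.7, -1.2]
grip_width: 13.0
t 6.5 pos [621.4 -76.9  60.9] rpy [ 3.1415 -0.      1.4568] F [ 0.8 -0.7 -1.2] w 13.0
SHARES [ 0.0005  0.0003 -0.2453] turnz -0.0013
```

```bash
python3 -m inch '[[[0,0,-0.02,0,0,0,1],[0,0,-0.05,0,0,0,1],[0,0,-0.08,0,0,0,1],[0,0,-0.11,0,0,0,1],[0,0,-0.14,0,0,0,1],[0,0,-0.17,0,0,0,1],[0,0,-0.2,0,0,0,1],[0,0,-0.225,0,0,0,1],[0,0,-0.225,0,0,0,1],[0,0,-0.225,0,0,0,1]]]'
python3 - <<'E'
from h import *
to(*nest(70,60,106),N[2]+np.pi/2)
a=bot.capture("scene")[140:260,190:350]
cv2.imwrite("pics/p3.png",cv2.resize(a,None,fx=5,fy=5,interpolation=cv2.INTER_CUBIC)[:,:,::-1])
E
```

```text
time: 7.75
tool_pos: [621.3, -76.9, 105.7]
tcp_rot: [-3.141, -0.0, 1.457]
contact_force: [-0.1, -0.3, -0.7]
grip_width: 12.9
t 7.75 pos [621.3 -76.9 105.7] rpy [-3.1413e+00 -2.0000e-04  1.4567e+00] F [-0.1 -0.3 -0.7] w 12.9
SHARES [ 0.3003  0.0008 -0.0014] turnz -0.0014
```

View pics/p3.png

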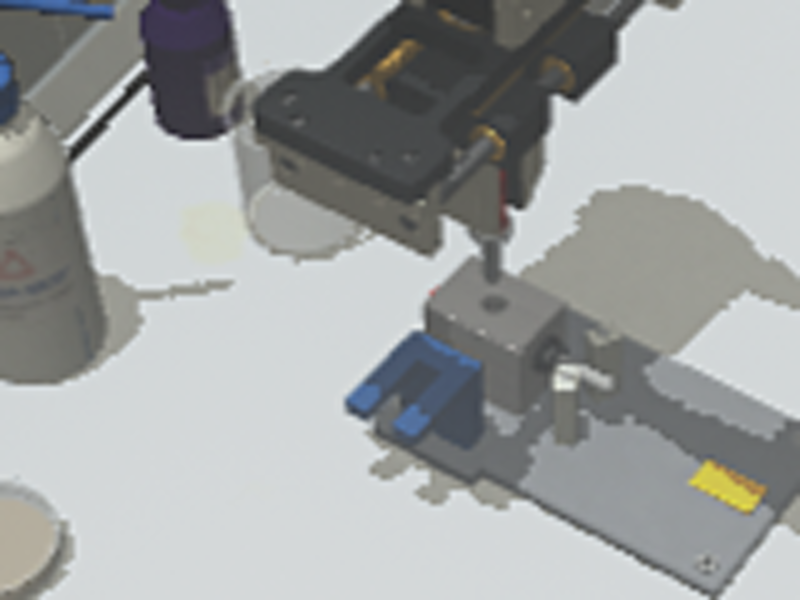

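The pin is clear: its shank hangs at crop (492,262) above the open bore at (495,305). I'll move it over the notch.

```bash
python3 -m inch '[[[0.03,0,0,0,0,0,1],[0.07,0,0,0,0,0,1],[0.11,0,0,0,0,0,1],[0.15,0,0,0,0,0,1],[0.19,0,0,0,0,0,1],[0.23,0,0,0,0,0,1],[0.27,0,0,0,0,0,1],[0.304,0,0,0,0,0,1],[0.304,0,0,0,0,0,1],[0.304,0,0,0,0,0,1]]]'
python3 - <<'E'
from h import *
to(*nest(70,60,66),N[2]+np.pi/2)
a=bot.capture("scene")[140:260,190:350]
cv2.imwrite("pics/p4.png",cv2.resize(a,None,fx=5,fy=5,interpolation=cv2.INTER_CUBIC)[:,:,::-1])
E
```

```text
time: 9.05
tool_pos: [628.3, -16.7, 105.9]
tcp_rot: [3.142, 0.0, 1.457]
contact_force: [0.1, -0.9, -0.2]
grip_width: 13.0
t 9.05 pos [628.3 -16.7 105.9] rpy [3.1416 0.     1.4567] F [ 0.1 -0.9 -0.2] w 13.0
SHARES [-0.0029  0.      0.1995] turnz -0.0014
```

View pics/p4.png

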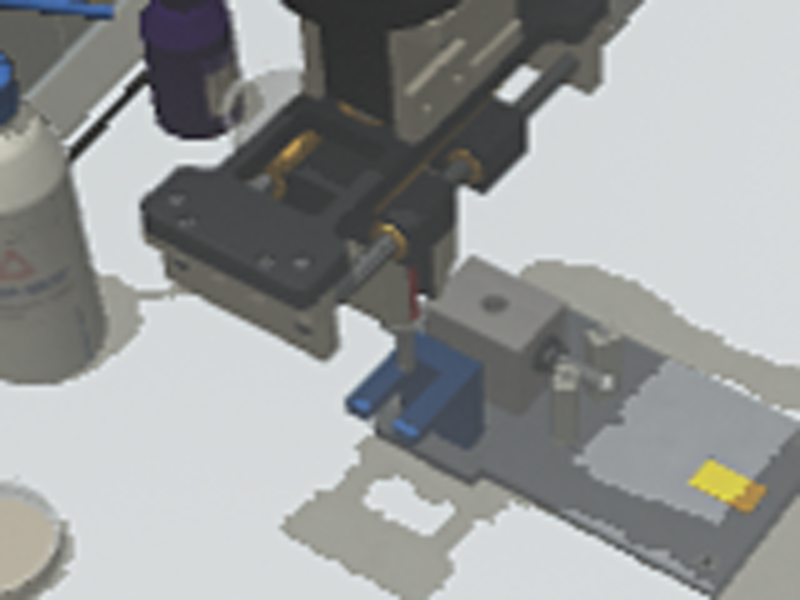

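The shank end at crop (406,368) is over the notch. I'll lower it, checking the force halfway.

```bash
python3 -m inch '[[[0,0,0.01,0,0,0,1],[0,0,0.02,0,0,0,1],[0,0,0.03,0,0,0,1],[0,0,0.045,0,0,0,1],[0,0,0.06,0,0,0,1],[0,0,0.075,0,0,0,1],[0,0,0.09,0,0,0,1],[0,0,0.1,0,0,0,1],[0,0,0.1,0,0,0,1],[0,0,0.1,0,0,0,1]]]'
python3 - <<'E'
from h import *
to(*nest(70,60,65),N[2]+np.pi/2)
a=bot.capture("scene")[140:260,190:350]
cv2.imwrite("pics/p5.png",cv2.resize(a,None,fx=5,fy=5,interpolation=cv2.INTER_CUBIC)[:,:,::-1])
E
```

```text
time: 10.35
tool_pos: [628.4, -16.5, 86.0]
tcp_rot: [3.141, -0.0, 1.457]
contact_force: [-0.2, -0.2, -0.2]
grip_width: 13.3
t 10.35 pos [628.4 -16.5  86. ] rpy [ 3.1414e+00 -1.0000e-04  1.4567e+00] F [-0.2 -0.2 -0.2] w 13.3
SHARES [-0.0036 -0.0002  0.1051] turnz -0.0014
```

View pics/p5.png

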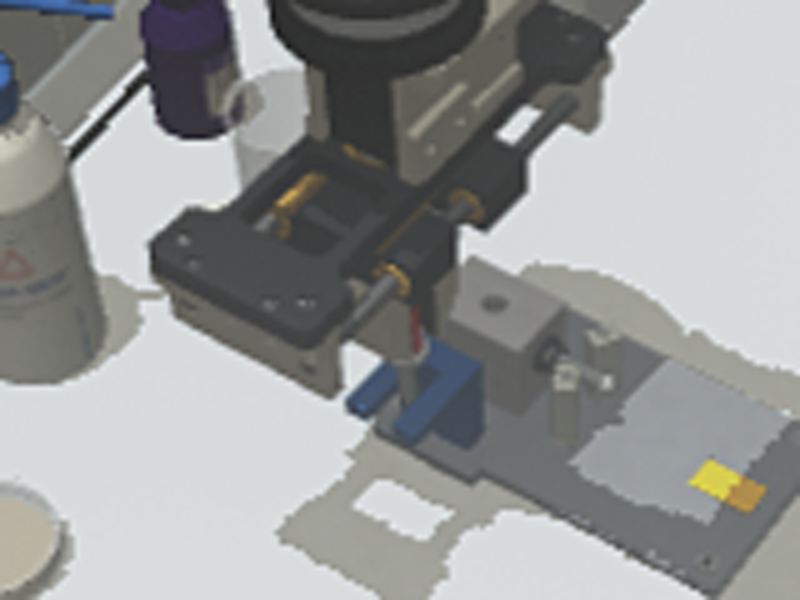

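The shank is in the notch at crop (407,385) with no contact force. I'll lower another 20.5 mm.

```bash
python3 -m inch '[[[0,0,0.015,0,0,0,1],[0,0,0.03,0,0,0,1],[0,0,0.045,0,0,0,1],[0,0,0.06,0,0,0,1],[0,0,0.075,0,0,0,1],[0,0,0.085,0,0,0,1],[0,0,0.095,0,0,0,1],[0,0,0.102,0,0,0,1],[0,0,0.104,0,0,0,1],[0,0,0.104,0,0,0,1]]]'
python3 - <<'E'
from h import *
to(*nest(70,60,65),N[2]+np.pi/2)
a=bot.capture("scene")[140:260,190:350]
cv2.imwrite("pics/p6.png",cv2.resize(a,None,fx=5,fy=5,interpolation=cv2.INTER_CUBIC)[:,:,::-1])
E
```

```text
time: 11.65
tool_pos: [628.3, -16.5, 65.2]
tcp_rot: [3.141, -0.0, 1.457]
contact_force: [0.1, 0.8, 0.6]
grip_width: 12.8
t 11.65 pos [628.3 -16.5  65.2] rpy [ 3.1415e+00 -1.0000e-04  1.4568e+00] F [0.1 0.8 0.6] w 12.8
SHARES [-0.0036  0.      0.0008] turnz -0.0013
```

View pics/p6.png

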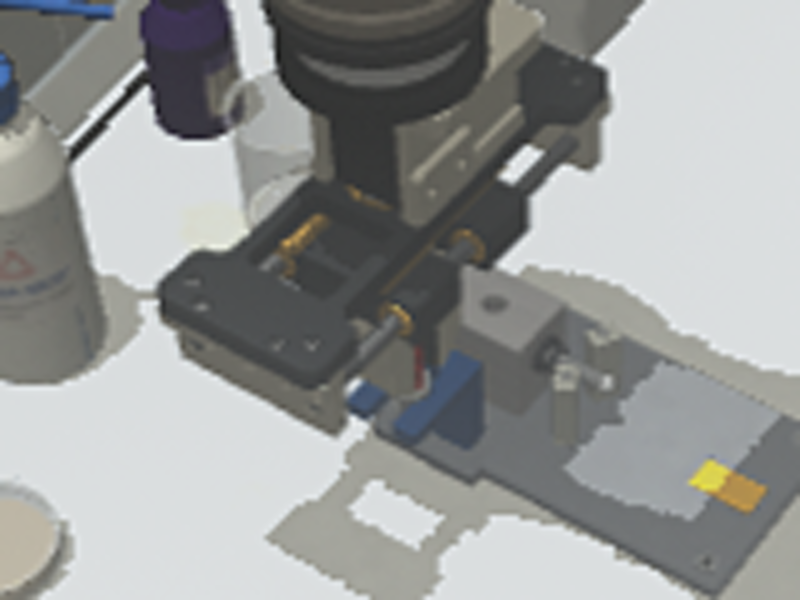

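It's within about 0.3 mm of seated. I'll release and rise.

```bash
python3 -m inch '[[[0,0,0.001,0,0,0,0.6],[0,0,0.001,0,0,0,0.4],[0,0,0.001,0,0,0,0.2],[0,0,0.001,0,0,0,0],[0,0,0.001,0,0,0,0],[0,0,-0.03,0,0,0,0],[0,0,-0.1,0,0,0,0],[0,0,-0.2,0,0,0,0],[0,0,-0.35,0,0,0,0],[0,0,-0.5,0,0,0,-0.5]]]'
python3 - <<'E'
from h import *
to(460,268,165,0.4)
a=bot.capture("scene")[140:260,190:350]
cv2.imwrite("pics/p7.png",cv2.resize(a,None,fx=5,fy=5,interpolation=cv2.INTER_CUBIC)[:,:,::-1])
E
```

```text
time: 12.95
tool_pos: [628.4, -16.5, 167.2]
tcp_rot: [3.14, -0.0, 1.457]
contact_force: [0.3, 0.5, 0.6]
grip_width: 52.0
t 12.95 pos [628.4 -16.5 167.2] rpy [ 3.1404e+00 -1.0000e-04  1.4568e+00] F [0.3 0.5 0.6] w 52.0
SHARES [ 1.3175 -0.9986  0.0112] turnz 1.3455
```

View pics/p7.png

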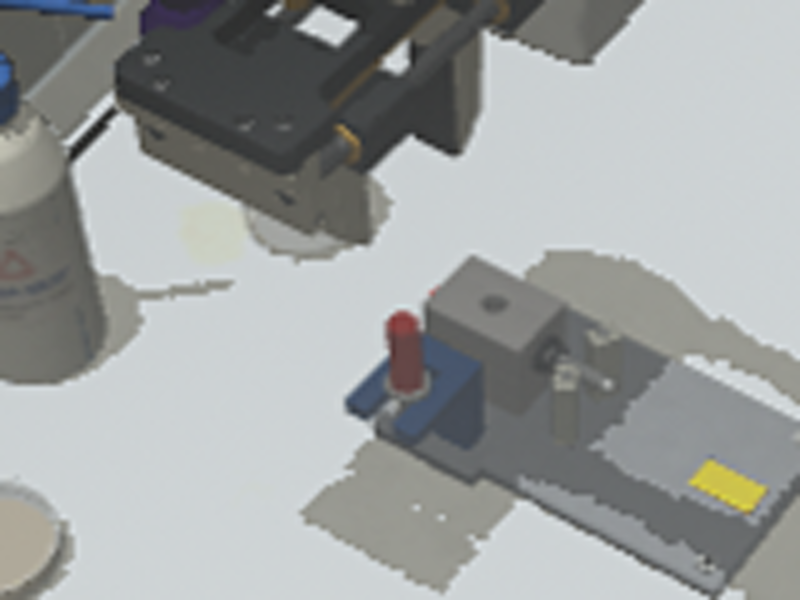

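The pin hangs upright at crop (405,350) with its collar on both prongs. Next, the cup.

```bash
python3 -m inch '[[[0.05,-0.05,0,0,0,0,-0.7],[0.15,-0.1,0,0,0,0.1,-0.7],[0.25,-0.2,0,0,0,0.2,-0.7],[0.35,-0.3,0,0,0,0.3,-0.7],[0.5,-0.4,0,0,0,0.4,-0.7],[0.65,-0.5,0,0,0,0.5,-0.7],[0.8,-0.6,0,0,0,0.6,-0.7],[0.9,-0.7,0,0,0,0.7,-0.7],[0.9,-0.7,0,0,0,0.7,-0.7],[0.9,-0.7,0,0,0,0.7,-0.7]]]'
python3 - <<'E'
from h import *
to(460,268,125,0.4)
for n in("scene","top"):
    im=bot.capture(n)
    m=[b for b in blobs(im,(24,130,60),(34,255,255),150)[0]]
    print(n,m)
    cv2.imwrite(f"pics/c_{n}.png",im[:,:,::-1])
E
```

```text
time: 14.25
tool_pos: [509.4, 178.1, 164.7]
tcp_rot: [-3.141, 0.001, 0.908]
contact_force: [0.1, -0.2, -0.3]
grip_width: 77.9
t 14.25 pos [509.4 178.1 164.7] rpy [-3.1413e+00  6.0000e-04  9.0850e-01] F [ 0.1 -0.2 -0.3] w 77.9
SHARES [ 0.2027 -0.4713  0.1985] turnz 0.6474
scene [([208, 298, 33, 35, 788], [223.6, 316.6]), ([260, 357, 30, 28, 638], [274.2, 370.8])]
top []
```

View pics/c_scene.png

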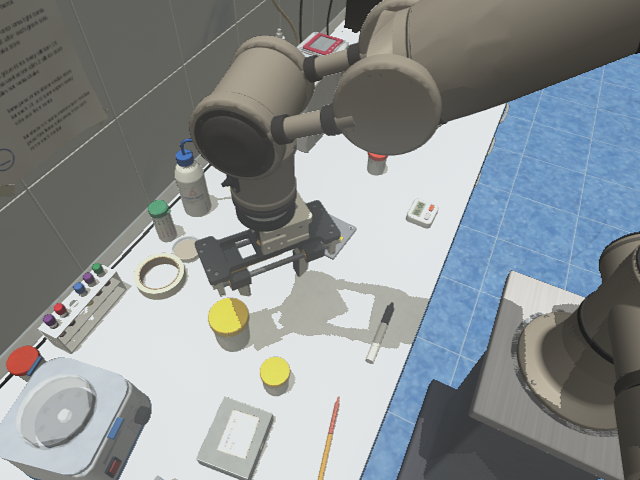

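```bash
python3 -m inch '[[[0.05,-0.05,0,0,0,0.1,-0.7],[0.1,-0.15,0,0,0,0.2,-0.7],[0.15,-0.25,0,0,0,0.3,-0.7],[0.2,-0.35,0,0,0,0.4,-0.7],[0.203,-0.42,0,0,0,0.5,-0.7],[0.203,-0.471,0,0,0,0.6,-0.7],[0.203,-0.471,0.05,0,0,0.647,-0.7],[0.203,-0.471,0.15,0,0,0.647,-0.7],[0.203,-0.471,0.2,0,0,0.647,-0.7],[0.203,-0.471,0.2,0,0,0.647,-0.7]]]'
python3 - <<'E'
from h import *
to(460,268,12,0.4)
im=bot.capture("scene")[220:460,150:400]
cv2.imwrite(f"pics/c2.png",cv2.resize(im,None,fx=2.4,fy=2.4)[:,:,::-1])
E
```

```text
time: 15.6
tool_pos: [460.4, 267.6, 124.1]
tcp_rot: [-3.142, 0.002, 0.398]
contact_force: [1.2, -0.0, -0.1]
grip_width: 78.0
t 15.6 pos [460.4 267.6 124.1] rpy [-3.1416e+00  2.0000e-03  3.9830e-01] F [ 1.2 -0.  -0.1] w 78.0
SHARES [-0.0013 -0.0027  0.5607] turnz -0.0022
```

View pics/c2.png

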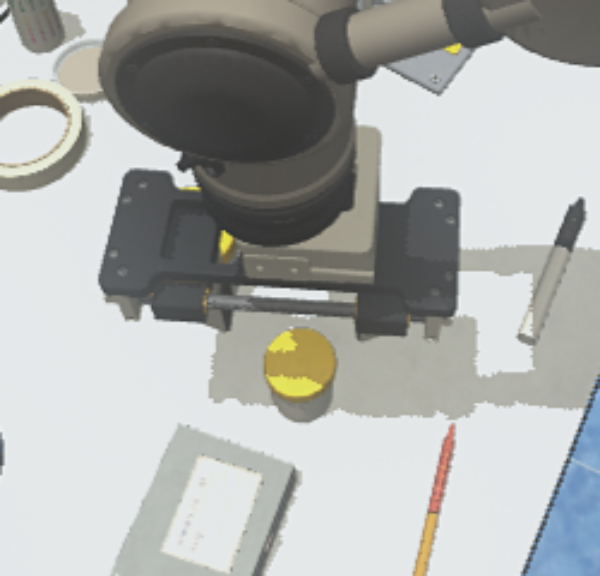

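```bash
python3 -c "
from h import *
print(tri([('scene',227.7,314.9),('top',212.4,217.9)]))"
python3 -m inch '[[[0,0,0.02,0,0,-0.1,-0.7],[0,0,0.05,0,0,-0.13,-0.7],[0,0,0.1,0,0,-0.13,-0.7],[0,0,0.17,0,0,-0.13,-0.7],[0,0,0.24,0,0,-0.13,-0.7],[0,0,0.3,0,0,-0.13,-0.7],[0,0,0.3,0,0,-0.13,-0.7],[0,0,0.3,0,0,-0.13,-0.7],[0,0,0.3,0,0,-0.13,-0.7],[0,0,0.3,0,0,-0.13,-0.7]]]'
python3 - <<'E'
from h import *
to(460,268,11.5,0.5)
im=bot.capture("scene")[220:460,150:400]
cv2.imwrite(f"pics/c3.png",cv2.resize(im,None,fx=2.4,fy=2.4)[:,:,::-1])
E
```

```text
[571.45276934 226.7276626   82.38678486]
time: 16.9
tool_pos: [460.8, 268.4, 65.6]
tcp_rot: [3.142, -0.001, 0.501]
contact_force: [-0.3, 0.2, -0.5]
grip_width: 78.1
t 16.9 pos [460.8 268.4  65.6] rpy [ 3.1415e+00 -1.0000e-03  5.0090e-01] F [-0.3  0.2 -0.5] w 78.1
SHARES [-4.300e-03 -1.000e-04  2.703e-01] turnz 0.0012
```

View pics/c3.png

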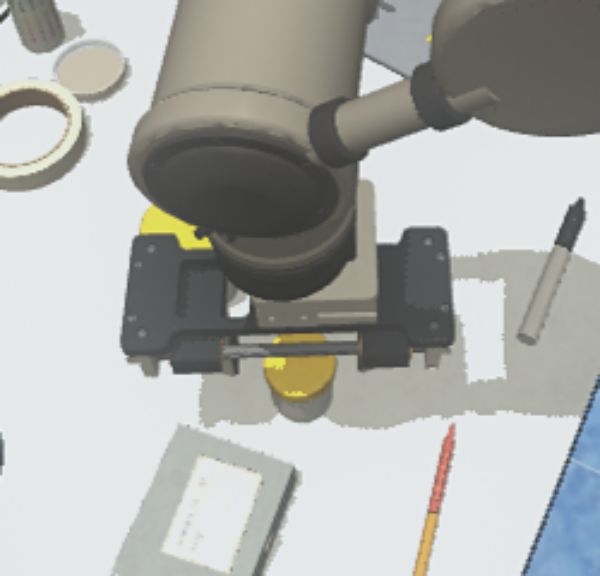

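The large cup is about 80 mm high and clears the gripper body by about 18 mm. The cup wanted, at crop (300,365), is between the fingers. I'll go down.

```bash
python3 -m inch '[[[-0.002,0,0.03,0,0,0,-0.7],[-0.004,0,0.07,0,0,0,-0.7],[-0.004,0,0.11,0,0,0,-0.7],[-0.004,0,0.15,0,0,0,-0.7],[-0.004,0,0.19,0,0,0,-0.7],[-0.004,0,0.23,0,0,0,-0.7],[-0.004,0,0.255,0,0,0,-0.7],[-0.004,0,0.27,0,0,0,-0.7],[-0.004,0,0.27,0,0,0,-0.7],[-0.004,0,0.27,0,0,0,-0.7]]]'
python3 -m inch '[[[0,0,0,0,0,0,0],[0,0,0,0,0,0,0],[0,0,0,0,0,0,0.2],[0,0,0,0,0,0,1],[0,0,0,0,0,0,1],[0,0,0,0,0,0,1],[0,0,0,0,0,0,1],[0,0,0,0,0,0,1],[0,0,0,0,0,0,1],[0,0,0,0,0,0,1]]]'
python3 - <<'E'
from h import *
to(460,268,90,0.5)
im=bot.capture("scene")[220:460,150:400]
cv2.imwrite(f"pics/c4.png",cv2.resize(im,None,fx=2.4,fy=2.4)[:,:,::-1])
E
```

```text
time: 18.2
tool_pos: [460.0, 268.0, 11.4]
tcp_rot: [3.142, -0.001, 0.501]
contact_force: [0.1, -0.6, -0.2]
grip_width: 78.5
time: 19.45
tool_pos: [459.9, 267.9, 11.2]
tcp_rot: [-3.142, -0.0, 0.501]
contact_force: [-0.8, 0.9, 1.5]
grip_width: 47.9
t 19.45 pos [459.9 267.9  11.2] rpy [-3.1416e+00 -2.0000e-04  5.0090e-01] F [-0.8  0.9  1.5] w 47.9
SHARES [ 6.000e-04 -2.000e-04 -3.941e-01] turnz 0.0011
```

View pics/c4.png

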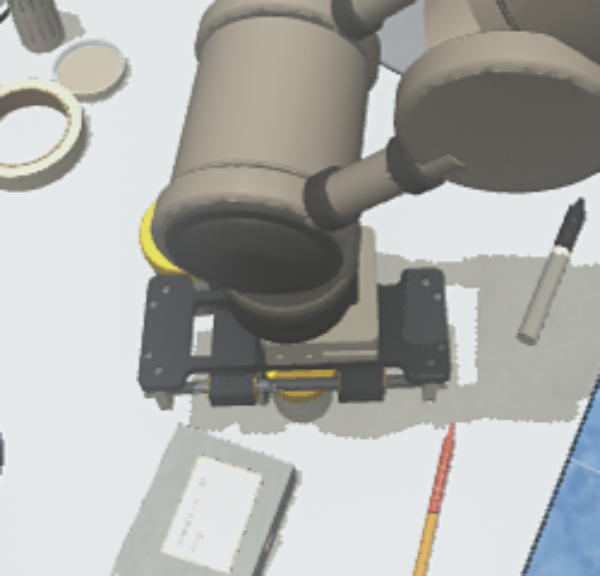

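The opening reads 47.9 against the 45 mm body, so I'll check whether it has settled.

```bash
python3 -m inch '[[[0,0,0,0,0,0,1],[0,0,0,0,0,0,1],[0,0,0,0,0,0,1],[0,0,0,0,0,0,1],[0,0,0,0,0,0,1],[0,0,0,0,0,0,1],[0,0,0,0,0,0,1],[0,0,0,0,0,0,1],[0,0,0,0,0,0,1],[0,0,0,0,0,0,1]]]'
python3 - <<'E'
from h import *
to(460,268,90,0.5)
for _ in range(1):
  im=bot.capture("scene")[320:410,190:350]
  cv2.imwrite(f"pics/c5.png",cv2.resize(im,None,fx=5,fy=5,interpolation=cv2.INTER_CUBIC)[:,:,::-1])
E
```

```text
time: 20.75
tool_pos: [459.9, 267.9, 11.2]
tcp_rot: [-3.142, -0.0, 0.501]
contact_force: [0.3, -0.1, 1.7]
grip_width: 47.6
t 20.75 pos [459.9 267.9  11.2] rpy [-3.1415e+00 -2.0000e-04  5.0090e-01] F [ 0.3 -0.1  1.7] w 47.6
SHARES [ 0.0006 -0.     -0.3941] turnz 0.0012
```

View pics/c5.png

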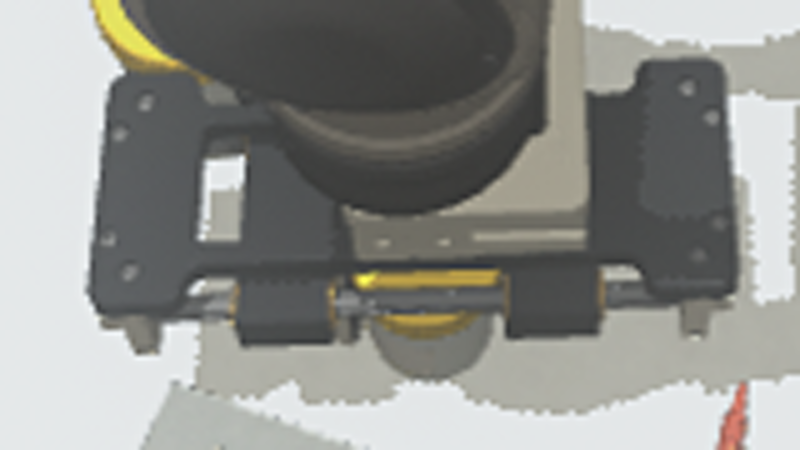

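It has settled at 47.6. With the pin reading 1 mm under its size, that suggests the pads' upper ends caught the 49 mm lid. I'll reopen, go 4 mm lower and regrip on the body.

```bash
python3 -m inch '[[[0,0,0,0,0,0,-0.4],[0,0,0,0,0,0,-0.4],[0,0,0,0,0,0,-0.4],[0,0,0.01,0,0,0,-0.4],[0,0,0.02,0,0,0,-0.4],[0,0,0.02,0,0,0,1],[0,0,0.02,0,0,0,1],[0,0,0.02,0,0,0,1],[0,0,0.02,0,0,0,1],[0,0,0.02,0,0,0,1]]]'
python3 -c "
from h import *
to(460,268,90,0.5)"
```

```text
time: 22.05
tool_pos: [459.8, 267.9, 7.2]
tcp_rot: [-3.142, -0.0, 0.501]
contact_force: [-0.2, 0.2, -0.7]
grip_width: 47.6
t 22.05 pos [459.8 267.9   7.2] rpy [-3.1416e+00 -1.0000e-04  5.0090e-01] F [-0.2  0.2 -0.7] w 47.6
SHARES [ 9.000e-04 -1.000e-04 -4.142e-01] turnz 0.0012
```

Unchanged at 47.6. I'll lift it clear and look closely at how it's held.

```bash
python3 -m inch '[[[0,0,-0.02,0,0,0,1],[0,0,-0.05,0,0,0,1],[0,0,-0.1,0,0,0,1],[0,0,-0.18,0,0,0,1],[0,0,-0.26,0,0,0,1],[0,0,-0.34,0,0,0,1],[0,0,-0.42,0,0,0,1],[0,0,-0.5,0,0,0,1],[0,0,-0.5,0,0,0,1],[0,0,-0.5,0,0,0,1]]]'
python3 - <<'E'
from h import *
to(*nest(-45,0,107),N[2]+np.pi/2)
im=bot.capture("scene")[250:370,180:340]
cv2.imwrite(f"pics/c6.png",cv2.resize(im,None,fx=5,fy=5,interpolation=cv2.INTER_CUBIC)[:,:,::-1])
E
```

```text
time: 23.3
tool_pos: [459.6, 267.8, 107.0]
tcp_rot: [-3.142, 0.0, 0.501]
contact_force: [0.9, 0.2, -1.1]
grip_width: 47.5
t 23.3 pos [459.6 267.8 107. ] rpy [-3.1415e+00  2.0000e-04  5.0090e-01] F [ 0.9  0.2 -1.1] w 47.5
SHARES [-0.5874  1.5689 -0.    ] turnz -1.2184
```

View pics/c6.png

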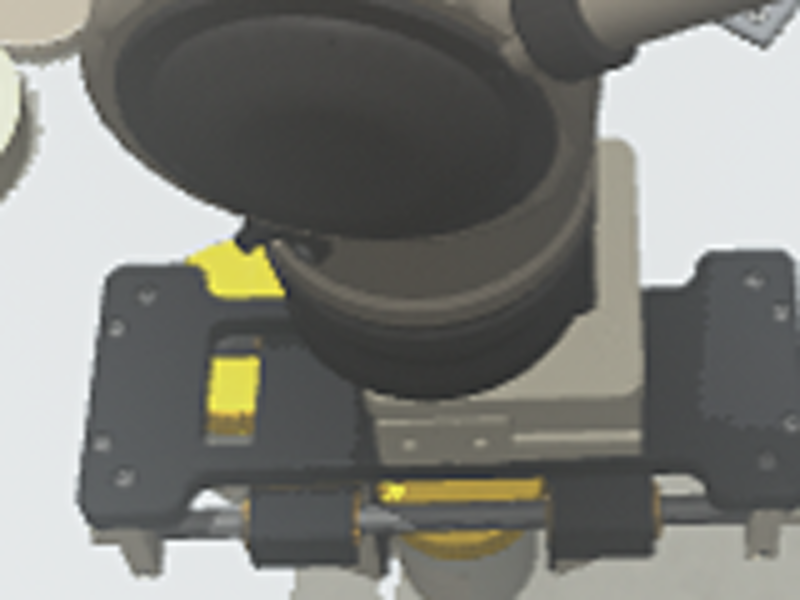

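The cup is held and lifted, but how the fingers meet the lid is hidden. I'll carry it to the nest and look again there.

```bash
python3 -m inch '[[[-0.03,0.05,0,0,0,-0.05,1],[-0.06,0.15,0,0,0,-0.1,1],[-0.1,0.25,0,0,0,-0.2,1],[-0.15,0.4,0,0,0,-0.3,1],[-0.2,0.55,0,0,0,-0.4,1],[-0.25,0.65,0,0,0,-0.5,1],[-0.3,0.75,0,0,0,-0.6,1],[-0.3,0.8,0,0,0,-0.65,1],[-0.3,0.8,0,0,0,-0.65,1],[-0.3,0.8,0,0,0,-0.65,1]]]'
python3 -c "
from h import *
to(*nest(-45,0,107),N[2]+np.pi/2)"
```

```text
time: 24.6
tool_pos: [483.6, 99.1, 106.7]
tcp_rot: [-3.141, 0.0, 1.011]
contact_force: [0.3, -0.3, 0.0]
grip_width: 47.6
t 24.6 pos [483.6  99.1 106.7] rpy [-3.1407e+00  3.0000e-04  1.0108e+00] F [ 0.3 -0.3  0. ] w 47.6
SHARES [-0.6276  0.5327 -0.0013] turnz -0.5692
```

```bash
python3 -m inch '[[[-0.04,0.04,0,0,0,-0.05,1],[-0.1,0.09,0,0,0,-0.1,1],[-0.2,0.17,0,0,0,-0.2,1],[-0.3,0.25,0,0,0,-0.3,1],[-0.4,0.34,0,0,0,-0.4,1],[-0.5,0.42,0,0,0,-0.5,1],[-0.58,0.49,0,0,0,-0.569,1],[-0.628,0.533,0,0,0,-0.569,1],[-0.628,0.533,0,0,0,-0.569,1],[-0.628,0.533,0,0,0,-0.569,1]]]'
python3 - <<'E'
from h import *
to(*nest(-45,0,17),N[2]+np.pi/2)
im=bot.capture("scene")[140:290,240:440]
cv2.imwrite(f"pics/d1.png",cv2.resize(im,None,fx=4,fy=4,interpolation=cv2.INTER_CUBIC)[:,:,::-1])
E
```

```text
time: 25.85
tool_pos: [507.5, -63.5, 107.0]
tcp_rot: [-3.141, -0.0, 1.458]
contact_force: [1.0, 0.3, -0.8]
grip_width: 47.2
t 25.85 pos [507.5 -63.5 107. ] rpy [-3.1411e+00 -4.0000e-04  1.4582e+00] F [ 1.   0.3 -0.8] w 47.2
SHARES [-0.002  -0.0011  0.45  ] turnz 0.0005
```

View pics/d1.png

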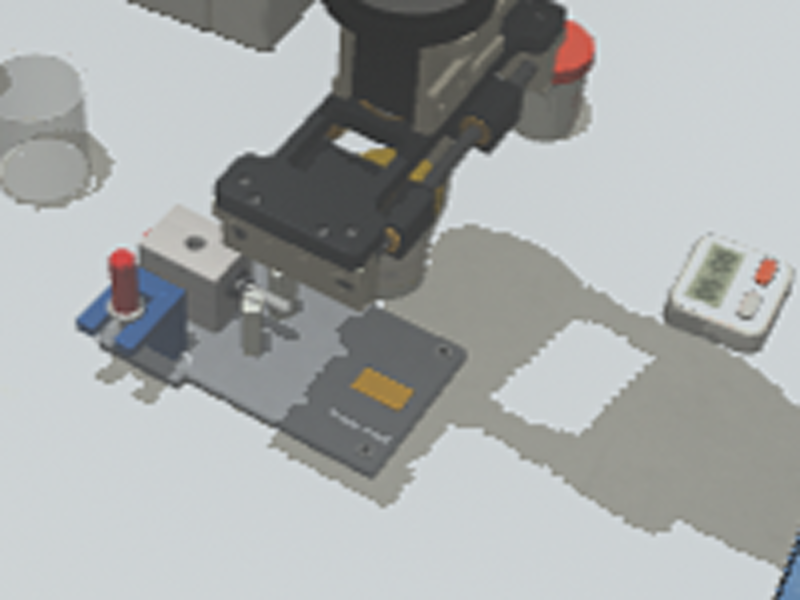

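The cup is upright above the loading area and the pin still hangs at crop (124,285). I'll lower it to the plate.

```bash
python3 -m inch '[[[-0.002,0,0.04,0,0,0,1],[-0.002,0,0.1,0,0,0,1],[-0.002,0,0.18,0,0,0,1],[-0.002,0,0.26,0,0,0,1],[-0.002,0,0.33,0,0,0,1],[-0.002,0,0.39,0,0,0,1],[-0.002,0,0.43,0,0,0,1],[-0.002,0,0.45,0,0,0,1],[-0.002,0,0.456,0,0,0,1],[-0.002,0,0.456,0,0,0,1]]]'
python3 - <<'E'
from h import *
to(*nest(-14.5,0,15.2),N[2]+np.pi/2)
im=bot.capture("scene")[140:290,240:440]
cv2.imwrite(f"pics/d2.png",cv2.resize(im,None,fx=4,fy=4,interpolation=cv2.INTER_CUBIC)[:,:,::-1])
E
```

```text
time: 27.15
tool_pos: [507.9, -64.7, 16.2]
tcp_rot: [3.141, 0.0, 1.458]
contact_force: [0.3, 0.1, 0.0]
grip_width: 47.2
t 27.15 pos [507.9 -64.7  16.2] rpy [3.141  0.     1.4583] F [0.3 0.1 0. ] w 47.2
SHARES [0.0039 0.1486 0.0049] turnz 0.0007
```

View pics/d2.png

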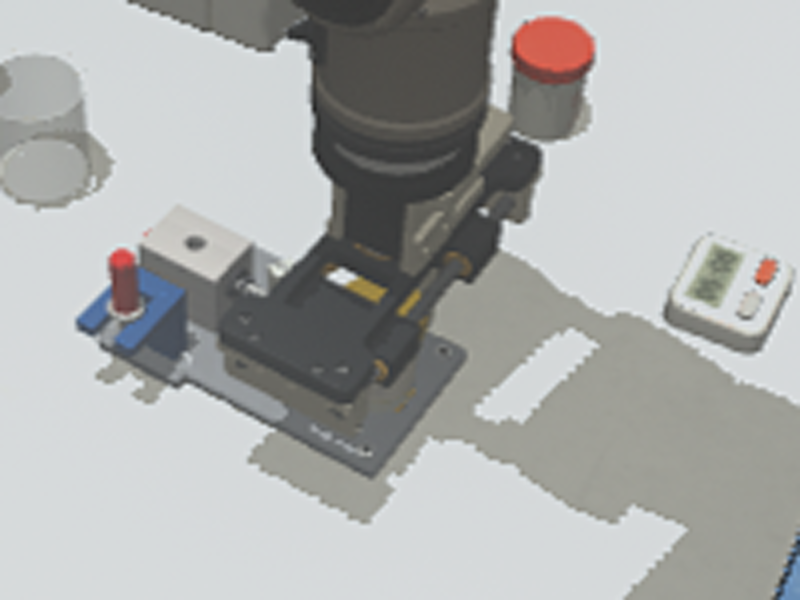

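The force is zero and the cup is about 1 mm above the plate. I'll set it down, let go so that it stands, then regrip lower to see whether the pads meet the body.

```bash
python3 -m inch '[[[0.004,0,0.003,0,0,0,1],[0.004,0,0.005,0,0,0,1],[0.004,0,0.005,0,0,0,-0.3],[0.004,0,0.005,0,0,0,-0.3],[0.004,0,0.01,0,0,0,-0.3],[0.004,0,0.02,0,0,0,-0.3],[0.004,0,0.026,0,0,0,-0.3],[0.004,0,0.026,0,0,0,-0.3],[0.004,0,0.026,0,0,0,-0.3],[0.004,0,0.026,0,0,0,-0.3]]]'
python3 - <<'E'
from h import *
to(*nest(-45,0,15.2),N[2]+np.pi/2)
im=bot.capture("scene")[170:270,270:390]
cv2.imwrite(f"pics/d3.png",cv2.resize(im,None,fx=6,fy=6,interpolation=cv2.INTER_CUBIC)[:,:,::-1])
E
python3 -m inch '[[[0,0,0,0,0,0,1],[0,0,0,0,0,0,1],[0,0,0,0,0,0,1],[0,0,0,0,0,0,1],[0,0,0,0,0,0,1],[0,0,0,0,0,0,1],[0,0,0,0,0,0,1],[0,0,0,0,0,0,1],[0,0,0,0,0,0,1],[0,0,0,0,0,0,1]]]'
```

```text
time: 28.45
tool_pos: [507.8, -63.9, 10.8]
tcp_rot: [3.141, -0.0, 1.458]
contact_force: [0.2, -0.6, 0.0]
grip_width: 60.1
t 28.45 pos [507.8 -63.9  10.8] rpy [ 3.1415e+00 -1.0000e-04  1.4584e+00] F [ 0.2 -0.6  0. ] w 60.1
SHARES [-0.0003 -0.0029 -0.0222] turnz 0.0007
time: 29.75
tool_pos: [507.8, -63.9, 10.7]
tcp_rot: [3.142, -0.0, 1.458]
contact_force: [-0.7, 0.9, -0.5]
grip_width: 44.5
```

View pics/d3.png

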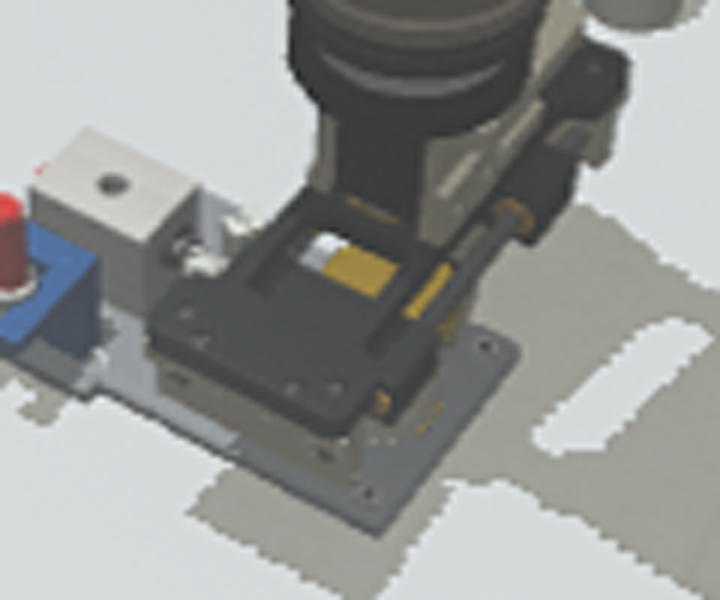

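The opening is now 44.5, so the pads hold the body (about 22 mm up the cup, near the plunger's level), with the cup standing on the plate. I'll slide it towards the plunger.

```bash
python3 -m inch '[[[0,0.015,0,0,0,0,1],[0,0.03,0,0,0,0,1],[0,0.045,0,0,0,0,1],[0,0.06,0,0,0,0,1],[0,0.075,0,0,0,0,1],[0,0.09,0,0,0,0,1],[0,0.105,0,0,0,0,1],[0,0.12,0,0,0,0,1],[0,0.13,0,0,0,0,1],[0,0.13,0,0,0,0,1]]]'
python3 - <<'E'
from h import *
to(*nest(0,0,10.8),N[2]+np.pi/2)
E
```

```text
time: 31.0
tool_pos: [533.8, -66.8, 10.7]
tcp_rot: [3.141, -0.0, 1.458]
contact_force: [0.0, -0.1, -0.3]
grip_width: 44.3
t 31.0 pos [533.8 -66.8  10.7] rpy [ 3.1415e+00 -1.0000e-04  1.4584e+00] F [ 0.  -0.1 -0.3] w 44.3
SHARES [-0.0004  0.0916 -0.0005] turnz 0.0008
```

Now 14 mm more, slowly, watching the spring force.

```bash
python3 -m inch '[[[0,0.007,0,0,0,0,1],[0,0.014,0,0,0,0,1],[0,0.021,0,0,0,0,1],[0,0.028,0,0,0,0,1],[0,0.035,0,0,0,0,1],[0,0.042,0,0,0,0,1],[0,0.049,0,0,0,0,1],[0,0.056,0,0,0,0,1],[0,0.063,0,0,0,0,1],[0,0.07,0,0,0,0,1]]]'
python3 - <<'E'
from h import *
to(*nest(0,0,10.8),N[2]+np.pi/2)
im=bot.capture("scene")[140:260,230:390]
cv2.imwrite(f"pics/e1.png",cv2.resize(im,None,fx=5,fy=5,interpolation=cv2.INTER_CUBIC)[:,:,::-1])
E
```

```text
time: 32.25
tool_pos: [547.2, -68.3, 10.6]
tcp_rot: [-3.141, -0.0, 1.458]
contact_force: [-5.4, 0.8, 1.4]
grip_width: 44.4
t 32.25 pos [547.2 -68.3  10.6] rpy [-3.1406e+00 -2.0000e-04  1.4584e+00] F [-5.4  0.8  1.4] w 44.4
SHARES [-0.0006  0.024  -0.0011] turnz 0.0007
```

View pics/e1.png

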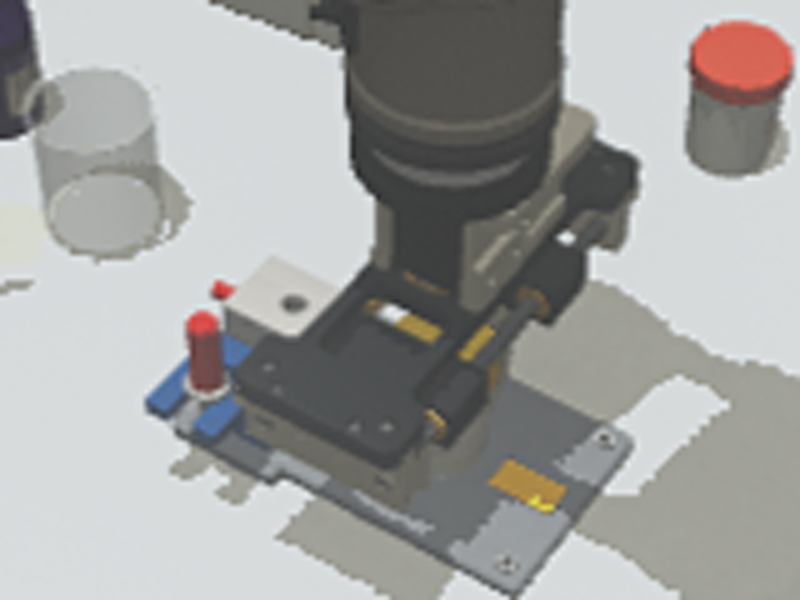

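The red tail is emerging at crop (222,290) and the force of 5.4 N means about 9.5 mm in. About 4.5 mm remains.

```bash
python3 -m inch '[[[0,0.003,0,0,0,0,1],[0,0.006,0,0,0,0,1],[0,0.009,0,0,0,0,1],[0,0.012,0,0,0,0,1],[0,0.014,0,0,0,0,1],[0,0.016,0,0,0,0,1],[0,0.018,0,0,0,0,1],[0,0.02,0,0,0,0,1],[0,0.02,0,0,0,0,1],[0,0.02,0,0,0,0,1]]]'
python3 - <<'E'
from h import *
to(*nest(0,0,10.8),N[2]+np.pi/2)
E
```

```text
time: 33.55
tool_pos: [550.8, -68.7, 10.6]
tcp_rot: [-3.14, -0.0, 1.458]
contact_force: [-6.4, -0.2, 1.8]
grip_width: 44.3
t 33.55 pos [550.8 -68.7  10.6] rpy [-3.1399e+00 -2.0000e-04  1.4583e+00] F [-6.4 -0.2  1.8] w 44.3
SHARES [-0.0004  0.0059 -0.0011] turnz 0.0007
```

```bash
python3 -m inch '[[[0,0.001,0,0,0,0,1],[0,0.002,0,0,0,0,1],[0,0.003,0,0,0,0,1],[0,0.004,0,0,0,0,1],[0,0.005,0,0,0,0,1],[0,0.006,0,0,0,0,1],[0,0.007,0,0,0,0,1],[0,0.008,0,0,0,0,1],[0,0.008,0,0,0,0,1],[0,0.008,0,0,0,0,1]]]'
python3 - <<'E'
from h import *
to(*nest(0,0,10.8),N[2]+np.pi/2)
E
```

```text
time: 34.8
tool_pos: [551.4, -68.8, 10.5]
tcp_rot: [-3.138, -0.0, 1.459]
contact_force: [-9.8, 1.4, 4.1]
grip_width: 44.3
t 34.8 pos [551.4 -68.8  10.5] rpy [-3.1379e+00 -2.0000e-04  1.4585e+00] F [-9.8  1.4  4.1] w 44.3
SHARES [-0.0004  0.0028 -0.0013] turnz 0.001
```

The force rises on a nearly still tool (9.8 N), so it's on the stops. I'll add a little preload.

```bash
python3 -m inch '[[[0,0.001,-0.001,0,0,0,1],[0,0.002,-0.001,0,0,0,1],[0,0.003,-0.001,0,0,0,1],[0,0.004,-0.001,0,0,0,1],[0,0.005,-0.001,0,0,0,1],[0,0.006,-0.001,0,0,0,1],[0,0.007,-0.001,0,0,0,1],[0,0.007,-0.001,0,0,0,1],[0,0.007,-0.001,0,0,0,1],[0,0.007,-0.001,0,0,0,1]]]'
python3 - <<'E'
from h import *
to(*nest(0,0,10.8),N[2]+np.pi/2)
im=bot.capture("scene")[140:260,230:390]
cv2.imwrite(f"pics/e2.png",cv2.resize(im,None,fx=5,fy=5,interpolation=cv2.INTER_CUBIC)[:,:,::-1])
t=bot.capture("top");cv2.imwrite(f"pics/e2t.png",t[:,:,::-1])
E
```

```text
time: 36.05
tool_pos: [551.4, -68.8, 10.5]
tcp_rot: [-3.135, -0.0, 1.459]
contact_force: [-13.6, -0.6, 7.2]
grip_width: 44.4
t 36.05 pos [551.4 -68.8  10.5] rpy [-3.1348e+00 -4.0000e-04  1.4587e+00] F [-13.6  -0.6   7.2] w 44.4
SHARES [-0.0005  0.0027 -0.0017] turnz 0.0011
```

View pics/e2.png

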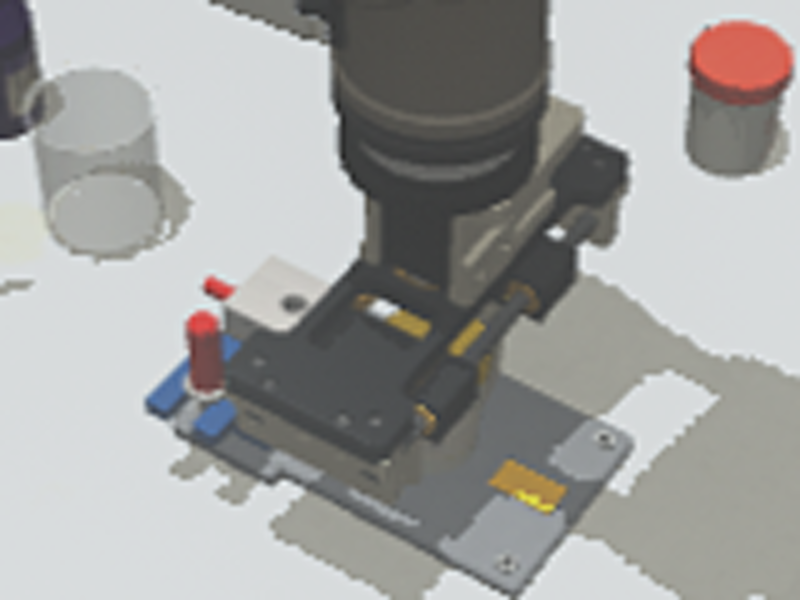

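The tail is well out at crop (217,288), the pin still hangs, and the red cup hasn't moved. The tool didn't advance while the force rose to 13.6 N, so the cup is hard on the stops. I'll hold once to check it's steady, then hand in.

```bash
python3 -m inch '[[[0,0,0,0,0,0,1],[0,0,0,0,0,0,1],[0,0,0,0,0,0,1],[0,0,0,0,0,0,1],[0,0,0,0,0,0,1],[0,0,0,0,0,0,1],[0,0,0,0,0,0,1],[0,0,0,0,0,0,1],[0,0,0,0,0,0,1],[0,0,0,0,0,0,1]]]'
python3 -c "
from plant import bot
print(bot.close_job())"
```

```text
time: 37.4
tool_pos: [551.4, -68.8, 10.5]
tcp_rot: [-3.135, -0.0, 1.459]
contact_force: [-13.7, -0.7, 7.2]
grip_width: 44.3
the job is handed in; nothing more can be done
None
```

I drew the locking pin out, hung it by its collar in the blue notch and let go. Then I stood the yellow-lidded cup (the one with the lid the same size as the red cup's) on the plate and pressed it home. I handed the job in at 37.4 s, still gripping and pressing; no verdict was reported.

- **Pressed home:** in the last checks the tool stayed at the same position while the push rose from 9.8 to about 13.7 N, against a spring of about 7 N, so the cup is hard on the V stop. The plunger's red tail is out behind the housing.
- **Pin and red cup:** in the last picture the pin still hangs upright in the notch, and the red-lidded cup looks untouched.
- **Regrip:** the first two grips read about 47.6 mm, because the fingers had caught the 49 mm lid. I carried the cup that way and regripped lower on the plate. It then read 44.5 mm, so the fingers hold the body, about 22 mm up rather than the suggested 30.
- **Not quite ideal:** under the preload the tool leans about 0.4°, and the plate pushes up with about 7 N. The final tool position is about 0.5 mm short of my camera estimate of home, which is within calibration error. The arm hid the cup itself in the last picture, so I judged it upright from the tool's lean, not by sight.

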